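Find the loose hold-down bolt on the trim saw and hold its cap open

ROBOT

A 6-joint arm with a two-finger parallel gripper is mounted at the origin on the work surface. World frame = base frame: x ahead of the robot, y to its left, z up, the work surface at z = 0. Lengths are in m, angles in rad, forces in N, time in s.
With the tool pointing down it reaches from about 0.35 to 0.925 m from the base axis. Payload 6.4 kg.
Tool frame: the origin (TCP) lies midway between the tips of the shut fingers; the grasp point (between the pads) lies 19 mm behind it; z points along the fingers, y is the line along which they close (so a half turn about z gives the same grasp; the last joint's range is limited). The gripper opens to 85 mm and grips with 20 to 120 N. Pads are 22 mm wide; open, the fingers measure 114 mm over their backs; the gripper's body (76 mm by 85 mm) begins 54 mm behind the grasp point. The pads swing forward as they close: fully open they stand 13 mm farther back than shut.
Start: joints at [-1.446, 0.245, 1.558, -0, 1.339, -0.174], TCP at [0.191, -0.621, 0.231] pointing down, gripper open.
Joint ranges: [-3.13, 3.13], [-1.02, 2.26], [0.13, 2.54], [-0.95, 4.09], [0.21, 2.88], [-2.74, 2.74]. Speed limits (rad/s): [2.57, 2.57, 3.14, 3.14, 3.14, 3.14].

INTERFACE

Orientations are given as a rotation vector (axis times angle).
In Python, from cell import ctrl gives the robot as it stands.
- The arm moves only by the shell command python3 -m jog 'ROWS'. ROWS is JSON, a list of rows, each a list of 3 entries, a list of its own where there are three numbers: the shift along the tool's x, y, z in m, then the turn, a rotation vector about the tool's x, y, z in rad, then the opening, from 0 (shut) to 1 (fully open). In form: [[[tx, ty, tz], [ax, ay, az], hand], ...]. A call has 1 to 8 rows; each row is the pose to reach, as a shift and turn from the pose commanded when the call began, along the tool's axes at that moment; what a row does not reach only later rows make up. A row lasts 1/8 s, in which the tool goes at most 62.5 mm and 10.7 degrees, less where a joint would pass 70% of its speed; a pose out of reach is approached as far as the arm can. A call with a gripper value outside its range is refused whole. The fingers move at their own pace and stop on an object; the grip force is fixed at half the most. Time passes only in rows, so rows that repeat a pose let the fingers close. It gives the time, the measured TCP pose, the force, the opening and the grip force at its end, in the units of the state.
- ctrl.observe(): the state, without advancing time (a new reading comes with each control period).
- ctrl.read_camera(name): name is "side" or "top"; returns the picture (384x512x3 uint8, red, green, blue); there is no depth.
- ctrl.camera_model(name): a dict with "K" (3x3 intrinsics, pixels), "k1" (the pictures are not rectified: a ray, as slopes to the right and down, at radius r is drawn at 1 + k1 r^2 times it, then the intrinsics apply), "camera_from_world" (4x4, takes a point from world to camera coordinates). Camera axes: x right, y down, z forward; pixel columns grow to the right and rows downward; lengths in m; the calibration is good to about 2 mm. A picture is of the moment at which its call begins. camera_model takes no time and is no camera call.
- ctrl.finish_job(): hands the job in; it is judged then, once.
The state is a dict: "t": time; "joints": joint angles; "qd": joint speeds; "joint_efforts": joint torques, N m; "ee_pos": TCP position; "tool_rot": TCP orientation; "wrist_force": force on the tool from outside, world axes, zero at the start; "wrist_torque": the same for the moment, N m; "width": opening from 0.0 (shut) to 1.0 (fully open); "finger_force": force on a finger pad.
Only numpy, scipy, OpenCV 4.12 (cv2) and the standard library are available. Lean on these libraries where they do the work, as an engineer would, in place of code of your own. Each camera call takes 0.05 s, during which the arm holds its last target. There are 200 camera calls.

TASK

Take the blue splash hood off the middle bolt and hang it over the rail's bar without dropping it, letting go of it there; then, with the closed fingertips, gently tap each of the three steel bolts from left to right (as seen from the robot) to find the one that gives. Lift the yellow cap around that loose bolt by its red tab to about 45 degrees or more and finish while still holding it up, because it falls shut when let go. Leave the other two caps shut and the things lying around where they are.

Things in the scene. Friction and masses are not known exactly. Their poses are not given: they have to be found in the camera images.
- saw: Green saw bed, fixed, 240 mm (x) by 430 mm (y), top 50 mm above the table; origin at table height under the middle bolt. Its x points away from the robot, y to the left. Three bolts stand in a row along its y at +100 mm (left), 0 (middle), -100 mm (right); a blade under an arched tube 200 mm tall stands 235 mm to the right of the origin
- hood_fin (a point): Centre of the black grip fin on the ridge of the loose blue splash hood (0.2 to 0.37 kg). Fin 40 mm long (x, along the ridge), 12 mm thick (y), up 42 mm from the ridge; its top is 18 mm above this point. The hood starts over the middle bolt, its feet 95 mm below this point. Hung with the ridge nested on the bar, this point is 35 mm above the bar's axis
- hood: The same hood, a roof-shaped cover 100 mm long (x), 68 mm wide (y), open below and at both ends, 60 mm between its side walls; inside, the underside of the ridge is 25 mm below the fin point. Origin at the centre of its feet, 95 mm below the fin point
- rail: Fixed rail stand, base plate 270 x 70 mm; origin at table height under the middle of the bar; the bar runs along its x
- bar_mid (a point): Middle of the rail's level steel bar, on the bar's axis, 150 mm above the table; bar 16 mm thick, 230 mm between the axes of its end posts, running along this frame's x
- bolt_a: One of three steel bolts of the same look, 18 mm wide; origin at the centre of its flat top, 80 mm above the table, 12 mm above its cap's plate. Which bolt is in which place, and which is loose, is found only by looking and tapping. The sound ones are rigid; the loose one sinks 6 mm under a push of about 1 N, meets a stop and stays down
- tab_a (a point): Grip point of the upright red tab of the yellow cap around bolt_a: 18 mm long (x), 12 mm thick (y, the direction to pinch it), standing 37 mm above the cap plate; this point is 24 mm above the plate and 12 mm below the tab's top, 41 mm beyond the bolt's axis (away from the robot) and 92 mm above the table when shut
- hinge_a (a point): Hinge line of the cap around bolt_a, running along y (across the saw), on the robot's side of the bolt, 40 mm from the bolt's axis and 63 mm above the table. The tab point is 81 mm beyond and 29 mm above it when shut
- cap_a (a joint): Opening of the yellow cap (plate 80 x 40 x 4 mm with a window for the bolt, 0.12 kg) around bolt_a, rad: 0 shut and level, growing as the tab end swings up and back towards the robot, stop at 1.35. It falls shut by its weight when let go
- bolt_b: One of three steel bolts of the same look, 18 mm wide; origin at the centre of its flat top, 80 mm above the table, 12 mm above its cap's plate. Which bolt is in which place, and which is loose, is found only by looking and tapping. The sound ones are rigid; the loose one sinks 6 mm under a push of about 1 N, meets a stop and stays down
- tab_b (a point): Grip point of the upright red tab of the yellow cap around bolt_b: 18 mm long (x), 12 mm thick (y, the direction to pinch it), standing 37 mm above the cap plate; this point is 24 mm above the plate and 12 mm below the tab's top, 41 mm beyond the bolt's axis (away from the robot) and 92 mm above the table when shut
- hinge_b (a point): Hinge line of the cap around bolt_b, running along y (across the saw), on the robot's side of the bolt, 40 mm from the bolt's axis and 63 mm above the table. The tab point is 81 mm beyond and 29 mm above it when shut
- cap_b (a joint): Opening of the yellow cap (plate 80 x 40 x 4 mm with a window for the bolt, 0.12 kg) around bolt_b, rad: 0 shut and level, growing as the tab end swings up and back towards the robot, stop at 1.35. It falls shut by its weight when let go
- bolt_c: One of three steel bolts of the same look, 18 mm wide; origin at the centre of its flat top, 80 mm above the table, 12 mm above its cap's plate. Which bolt is in which place, and which is loose, is found only by looking and tapping. The sound ones are rigid; the loose one sinks 6 mm under a push of about 1 N, meets a stop and stays down
- tab_c (a point): Grip point of the upright red tab of the yellow cap around bolt_c: 18 mm long (x), 12 mm thick (y, the direction to pinch it), standing 37 mm above the cap plate; this point is 24 mm above the plate and 12 mm below the tab's top, 41 mm beyond the bolt's axis (away from the robot) and 92 mm above the table when shut
- hinge_c (a point): Hinge line of the cap around bolt_c, running along y (across the saw), on the robot's side of the bolt, 40 mm from the bolt's axis and 63 mm above the table. The tab point is 81 mm beyond and 29 mm above it when shut
- cap_c (a joint): Opening of the yellow cap (plate 80 x 40 x 4 mm with a window for the bolt, 0.12 kg) around bolt_c, rad: 0 shut and level, growing as the tab end swings up and back towards the robot, stop at 1.35. It falls shut by its weight when let go
- slab: Bystander, leave alone: flat polished stone slab 45 x 75 x 12 mm lying on the saw bed beyond the caps
- stone: Bystander, leave alone: rough grey stone, 52 mm wide and 37 mm tall, on the saw bed beyond the caps, towards the blade
- bottle: Bystander, leave alone: amber bottle 60 mm wide, 170 mm tall, standing on the table at the far left
- jar: Bystander, leave alone: clear jar with red lid, 68 mm wide, 75 mm tall, on the table beyond the saw
- tub: Bystander, leave alone: open white tub 100 mm wide, 85 mm tall, on the table beyond the rail
- wrench: Bystander, leave alone: steel wrench 140 mm long lying on the table beyond the saw
Mind the look-alikes: they are no part of the job. Of the things that look like the hood, the middle-sized one is meant.

How it is judged:
On the way, in this order (a step that is already met when the one before it is completed fails the run):
1. the splash hood hangs on the rail's bar, released (z of hood_fin in the frame of bar_mid between 0.015 and 0.05 m and y of hood_fin in the frame of bar_mid between -0.025 and 0.025 m and x of hood_fin in the frame of bar_mid between -0.085 and 0.085 m and angle between hood_fin's own z axis and vertical below 0.5 rad and contact force between hood and rail above 0.5 N and contact force between the fingers and hood below 0.05 N), for 0.2 s.
2. the left bolt is tapped with the fingers (over 1 N) (((y of bolt_a in the frame of saw above 0.05 m and contact force between the fingers and bolt_a above 1 N) or (y of bolt_b in the frame of saw above 0.05 m and contact force between the fingers and bolt_b above 1 N) or (y of bolt_c in the frame of saw above 0.05 m and contact force between the fingers and bolt_c above 1 N))), for 0.02 s.
3. the middle bolt is tapped with the fingers (over 1 N) (((y of bolt_a in the frame of saw between -0.05 and 0.05 m and contact force between the fingers and bolt_a above 1 N) or (y of bolt_b in the frame of saw between -0.05 and 0.05 m and contact force between the fingers and bolt_b above 1 N) or (y of bolt_c in the frame of saw between -0.05 and 0.05 m and contact force between the fingers and bolt_c above 1 N))), for 0.02 s.
4. the right bolt is tapped with the fingers (over 1 N) (((y of bolt_a in the frame of saw below -0.05 m and contact force between the fingers and bolt_a above 1 N) or (y of bolt_b in the frame of saw below -0.05 m and contact force between the fingers and bolt_b above 1 N) or (y of bolt_c in the frame of saw below -0.05 m and contact force between the fingers and bolt_c above 1 N))), for 0.02 s.
At the end, for the whole second after the job is handed in: The fingers hold the loose (sunk) bolt's cap still, open over 0.6 rad; the other caps are shut (under 0.1 rad); the hood hangs on the bar, untouched by the fingers, its fin within 25 mm sideways and 85 mm lengthwise of the bar's middle, tilted under 0.5 rad (all of step 1 and ((z of bolt_a in the frame of hinge_a below 0.013 m and value of joint cap_a above 0.6 rad and velocity of joint cap_a between -0.3 and 0.3 rad/s and contact force between the fingers and cap_a above 0.1 N and value of joint each of cap_b, cap_c below 0.1 rad) or (z of bolt_b in the frame of hinge_b below 0.013 m and value of joint cap_b above 0.6 rad and velocity of joint cap_b between -0.3 and 0.3 rad/s and contact force between the fingers and cap_b above 0.1 N and value of joint each of cap_a, cap_c below 0.1 rad) or (z of bolt_c in the frame of hinge_c below 0.013 m and value of joint cap_c above 0.6 rad and velocity of joint cap_c between -0.3 and 0.3 rad/s and contact force between the fingers and cap_c above 0.1 N and value of joint each of cap_a, cap_b below 0.1 rad))); the arm keeps its last pose, push and grip.
It fails at once if a cap is lifted whose bolt has not sunk ((value of joint cap_a above 0.3 rad and not (z of bolt_a in the frame of hinge_a below 0.013 m)) or (value of joint cap_b above 0.3 rad and not (z of bolt_b in the frame of hinge_b below 0.013 m)) or (value of joint cap_c above 0.3 rad and not (z of bolt_c in the frame of hinge_c below 0.013 m))).
It fails at once if a bolt is struck hard (over 60 N) (contact force between anything else and bolt_a above 60 N or contact force between anything else and bolt_b above 60 N or contact force between anything else and bolt_c above 60 N).
It fails at once if the hood is dropped (contact force between the fingers and hood below 0.01 N and linear speed of hood above 0.6 m/s).
It fails at once if a bystander is moved by more than 40 mm (distance of any of slab, stone, bottle, jar, tub, wrench from where it was at the start of the episode above 0.04 m).
It also fails if it takes over 64 s, if anything falls off the work surface, if the arm or the gripper's body presses on something with over 40 N, if the wrist force passes 120 N, or if a joint passes its speed limit or range.

## Working session

There is one attempt and no reset: what is moved stays moved. The work goes in short steps, Python scripts to look and compute and a shell command to move; the robot and the scene stay as the last step left them, time stands still between calls to the robot, and variables do not carry over. Pictures are saved under pics/ and viewed, at most 10 in all, crops included, and the job is handed in when it is done.

```bash
mkdir -p pics; ls; python3 - <<'E'
from cell import ctrl
import cv2,numpy as np
s=ctrl.observe()
for k,v in s.items(): print(k,np.round(v,3))
for n in ("side","top"):
    im=ctrl.read_camera(n); cv2.imwrite(f"pics/{n}0.png",im[...,::-1])
    m=ctrl.camera_model(n); print(n,{k:np.round(v,4).tolist() for k,v in m.items()})
E
```

```text
pics
t 0.0
joints [-1.446  0.246  1.559  0.     1.339 -0.174]
qd [ 0.001  0.     0.    -0.     0.001 -0.001]
joint_efforts [ 1.0000e-03 -4.2951e+01 -3.2613e+01 -0.0000e+00  5.0000e-03  0.0000e+00]
ee_pos [ 0.191 -0.621  0.23 ]
tool_rot [-3.105 -0.467 -0.   ]
wrist_force [-0.191  0.476 -0.755]
wrist_torque [-0.047  0.008  0.04 ]
finger_force 0.0
width 1.003
side {'K': [[477.894, 0.0, 264.2267], [0.0, 477.894, 181.9262], [0.0, 0.0, 1.0]], 'k1': -0.0858, 'camera_from_world': [[-0.8027, -0.5963, -0.0092, 0.486], [-0.4118, 0.5655, -0.7146, 0.2502], [0.4313, -0.5698, -0.6995, 1.3572], [0.0, 0.0, 0.0, 1.0]]}
top {'K': [[369.0157, 0.0, 251.0832], [0.0, 369.0157, 185.8463], [0.0, 0.0, 1.0]], 'k1': -0.0737, 'camera_from_world': [[0.0297, -0.9994, 0.0169, 0.0831], [-0.9965, -0.0309, -0.0775, 0.567], [0.078, -0.0145, -0.9969, 1.009], [0.0, 0.0, 0.0, 1.0]]}
```

View pics/side0.png

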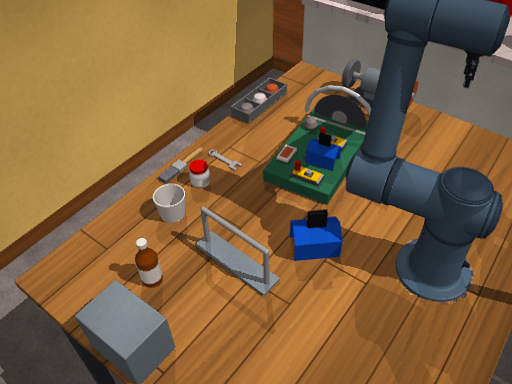

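View pics/top0.png

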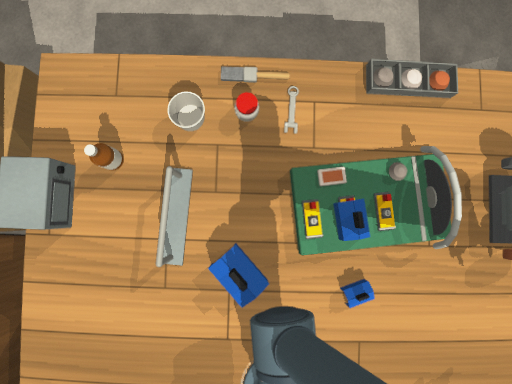

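Side view: the middle-sized hood sits on the saw at about (322,155), with the bar running (205,210)–(268,245). Top view: the same hood is at (352,218) and its fin near (358,219). The visible caps are at (313,219) and (386,213), and the bar runs (168,170)–(160,265). The larger hood (240,275) and the smaller one (358,293) are the look-alikes.

```bash
cat > h.py <<'E'
from cell import ctrl
import cv2,numpy as np
from scipy.spatial.transform import Rotation as R
def ray(n,uv):
    m=ctrl.camera_model(n);K=np.array(m["K"]);k=m["k1"]
    p=cv2.undistortPoints(np.array([[uv]],float),K,np.array([k,0,0,0.]))[0,0]
    T=np.array(m["camera_from_world"]);r=T[:3,:3]
    return -r.T@T[:3,3], r.T@np.array([*p,1])
def plane(n,uv,z):
    c,d=ray(n,uv); return c+d*(z-c[2])/d[2]
def tri(a,b):
    (c1,d1),(c2,d2)=ray("side",a),ray("top",b)
    s=np.linalg.lstsq(np.c_[d1,-d2],c2-c1,rcond=None)[0]
    p,q=c1+s[0]*d1,c2+s[1]*d2; return (p+q)/2,np.linalg.norm(p-q)
def proj(n,P):
    m=ctrl.camera_model(n);T=np.array(m["camera_from_world"])
    return cv2.projectPoints(np.array([P],float),cv2.Rodrigues(T[:3,:3])[0],T[:3,3],np.array(m["K"]),np.array([m["k1"],0,0,0.]))[0].ravel()
def blobs(im,lo,hi,amin=4,box=None):
    hsv=cv2.cvtColor(im,cv2.COLOR_RGB2HSV);M=cv2.inRange(hsv,np.array(lo),np.array(hi))
    if box: 
        k=np.zeros_like(M);k[box[1]:box[3],box[0]:box[2]]=1;M*=k
    n,_,st,ce=cv2.connectedComponentsWithStats(M)
    return [(ce[i].round(1).tolist(),st[i].tolist()) for i in range(1,n) if st[i][4]>=amin],M
def tool_shift(P):   # world target for TCP -> shift in tool axes
    s=ctrl.observe();return R.from_rotvec(s["tool_rot"]).inv().apply(np.array(P)-s["ee_pos"])
E
python3 - <<'E'
from h import *
t=cv2.imread("pics/top0.png")[...,::-1].copy();s=cv2.imread("pics/side0.png")[...,::-1].copy()
for n,im,box in (("top",t,(285,150,410,260)),("side",s,(260,110,372,205))):
    print(n)
    print(" yel",blobs(im,(20,150,120),(35,255,255),10,box)[0])
    print(" red",blobs(im,(0,200,90),(8,255,255),3,box)[0]) 
    print(" blk",blobs(im,(0,0,0),(180,255,40),6,box)[0])
    print(" blue",blobs(im,(105,150,50),(130,255,255),20,box)[0])
    g,M=blobs(im,(60,100,30),(90,255,255),300); print(" green",g)
    cs=max(cv2.findContours(M,0,2)[0],key=cv2.contourArea); print(cv2.approxPolyDP(cv2.convexHull(cs),4,True).reshape(-1,2).tolist())
a=cv2.resize(t[150:260,280:410],None,fx=4,fy=4,interpolation=cv2.INTER_CUBIC)
b=cv2.resize(s[110:210,255:375],None,fx=4,fy=4,interpolation=cv2.INTER_CUBIC)
c=cv2.resize(t[160:275,150:200],None,fx=4,fy=4,interpolation=cv2.INTER_CUBIC)
d=cv2.resize(s[195:295,190:285],None,fx=4,fy=4,interpolation=cv2.INTER_CUBIC)
cv2.imwrite("pics/c1.png",a[...,::-1]);cv2.imwrite("pics/c2.png",b[...,::-1])
W=np.zeros((460,590,3),np.uint8);W[:460,:200]=c;W[:400,205:585]=d
cv2.imwrite("pics/c3.png",W[...,::-1])
E
```

```text
top
 yel [([384.9, 212.4], [376, 195, 19, 33, 333]), ([342.2, 199.7], [340, 199, 6, 3, 14]), ([312.2, 219.7], [304, 201, 18, 35, 369])]
 red [([386.7, 197.5], [383, 195, 8, 6, 43]), ([350.5, 199.0], [348, 199, 6, 1, 6]), ([312.3, 205.2], [310, 203, 6, 6, 29])]
 blk [([357.9, 219.9], [353, 213, 11, 15, 124])]
 blue [([350.5, 220.0], [334, 199, 36, 42, 1022])]
 green [([427.8, 196.5], [416, 154, 34, 86, 657]), ([357.0, 204.3], [291, 157, 130, 98, 6773])]
[[410, 157], [420, 240], [299, 252], [292, 169]]
side
 yel [([338.8, 141.2], [331, 137, 14, 9, 56]), ([308.3, 174.0], [293, 166, 29, 16, 175])]
 red [([322.4, 129.1], [321, 127, 4, 5, 19]), ([286.1, 151.8], [281, 148, 11, 9, 38]), ([297.0, 164.8], [295, 160, 6, 11, 45])]
 blk [([324.9, 112.3], [314, 110, 23, 8, 104]), ([355.3, 117.8], [340, 110, 26, 19, 304]), ([324.3, 139.1], [319, 133, 12, 13, 129]), ([365.3, 153.1], [361, 148, 11, 11, 33]), ([348.8, 166.7], [346, 157, 8, 20, 28]), ([293.1, 175.8], [291, 175, 5, 3, 8]), ([299.4, 178.0], [297, 176, 7, 5, 11]), ([310.9, 182.2], [305, 180, 13, 6, 25])]
 blue [([321.9, 154.2], [305, 139, 37, 32, 741])]
 green [([313.5, 163.2], [263, 120, 102, 84, 3163])]
[[304, 120], [364, 136], [326, 203], [264, 180], [264, 169]]
```

View pics/c1.png

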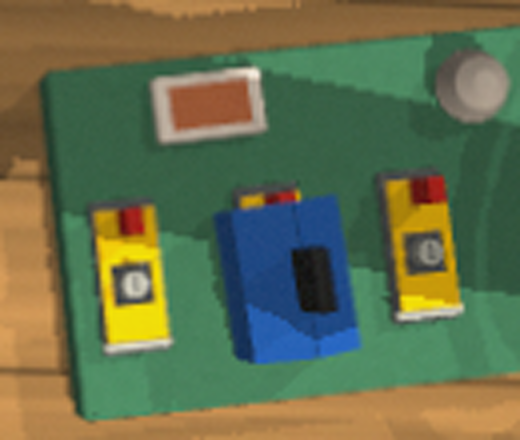

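View pics/c3.png

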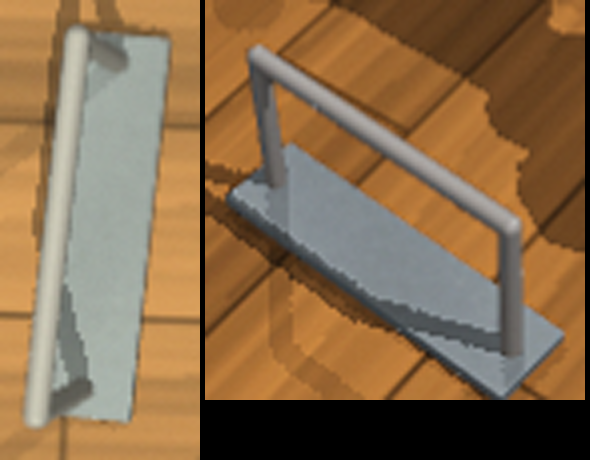

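Crops: bolts at top pixels (313,221) and (387.5,212.7); the hood's fin is at (358,220). The bar's ends are at (169,168) and (159,265) in the top view and (204,208) and (267.5,252) in the side view.

```bash
python3 - <<'E'
from h import *
np.set_printoptions(precision=4,suppress=True)
L=plane("top",(312.9,220.9),.08);Rr=plane("top",(387.1,212.5),.08)
print("boltL",L,"boltR",Rr,np.linalg.norm(L-Rr))
d=(L-Rr)[:2];yaw=np.arctan2(-d[0],d[1]);M=(L+Rr)/2
print("mid",M,"yaw",yaw)
ex=np.array([np.cos(yaw),np.sin(yaw),0])
print("tabs pred",L+ex*.041,Rr+ex*.041)
print("tabs top-cam",plane("top",(312.6,204.5),.104),plane("top",(386.7,196.5),.104))
print("fin top",plane("top",(357.9,219.9),.155), tri((324.3,139.1),(357.9,219.9)))
e1=tri((204.0,207.7),(169.2,167.7));e2=tri((267.2,251.7),(159,264.7));print("bar",e1,e2)
a=plane("top",(169.2,168.5),.155);b=plane("top",(159.,264.2),.155);print(a,b,np.linalg.norm(a-b),(a+b)/2,np.arctan2(*(a-b)[1::-1]))
# hood blue outline in top
t=cv2.imread("pics/top0.png")[...,::-1].copy()
_,Mk=blobs(t,(0,0,0),(180,255,40),6,(345,205,370,235))
print("fin axis px",cv2.minAreaRect(max(cv2.findContours(Mk,0,1)[0],key=cv2.contourArea)))
r=cv2.minAreaRect(max(cv2.findContours(Mk,0,1)[0],key=cv2.contourArea));bp=cv2.boxPoints(r);W=np.array([plane("top",p,.16) for p in bp]);print(W)
E
```

```text
boltL [ 0.4723 -0.0641  0.08  ] boltR [ 0.4997 -0.2631  0.08  ] 0.20088461070908092
mid [ 0.486  -0.1636  0.08  ] yaw 0.1367807812493997
tabs pred [ 0.5129 -0.0585  0.08  ] [ 0.5403 -0.2575  0.08  ]
tabs top-cam [ 0.5145 -0.0581  0.104 ] [ 0.5408 -0.2525  0.104 ]
fin top [ 0.4785 -0.1608  0.155 ] (array([ 0.4795, -0.1646,  0.1399]), np.float64(0.0028167946642519764))
bar (array([0.5909, 0.3031, 0.149 ]), np.float64(0.004017208786997425)) (array([0.3564, 0.3194, 0.1465]), np.float64(0.0007856593692586517))
[0.5899 0.303  0.155 ] [0.3585 0.3173 0.155 ] 0.23189192931239136 [0.4742 0.3102 0.155 ] -0.062012260039385356
fin axis px ((357.9189453125, 220.01353454589844), (15.45350456237793, 8.055550575256348), 80.53767395019531)
[[ 0.4948 -0.1462  0.16  ]
 [ 0.4985 -0.1658  0.16  ]
 [ 0.4617 -0.1725  0.16  ]
 [ 0.4581 -0.1529  0.16  ]]
```

```bash
cat >> h.py <<'E'
def go(P,yaw):  # print shift and turn for TCP target with tool straight down, tool x at yaw
    s=ctrl.observe();r=R.from_rotvec(s["tool_rot"])
    c,n=np.cos(yaw),np.sin(yaw);g=R.from_matrix(np.array([[c,n,0],[n,-c,0],[0,0,-1]]))
    print("shift",np.round(tool_shift(P),4),"turn",np.round((r.inv()*g).as_rotvec(),3))
E
python3 -c "
from h import *
go((.33,-.42,.32),.17);go((.479,-.163,.25),.17)"
```

```text
shift [ 0.1917 -0.1511 -0.0894] turn [-0.002 -0.     0.129]
shift [ 0.4097 -0.3528 -0.019 ] turn [-0.002 -0.     0.129]
```

```bash
python3 -m jog '[[[0.01,-0.01,-0.05],[0,0,0.04],1],[[0.05,-0.04,-0.09],[0,0,0.08],1],[[0.09,-0.08,-0.09],[0,0,0.13],1],[[0.13,-0.11,-0.09],[0,0,0.13],1],[[0.17,-0.145,-0.09],[0,0,0.13],1],[[0.21,-0.18,-0.09],[0,0,0.13],1],[[0.25,-0.215,-0.09],[0,0,0.13],1],[[0.29,-0.25,-0.09],[0,0,0.13],1]]'; python3 -c "
from h import *
go((.479,-.163,.20),.17)"
```

```text
t: 1.1
ee_pos: [0.3954, -0.2952, 0.3209]
tool_rot: [-3.13, -0.264, 0.0]
wrist_force: [0.8, -0.3, -0.2]
width: 1.002
finger_force: 0.0
shift [ 0.1046 -0.1162  0.1209] turn [-0.     0.    -0.001]
```

```bash
python3 -m jog '[[[0.035,-0.04,0],[0,0,0],1],[[0.07,-0.08,0],[0,0,0],1],[[0.105,-0.116,0.02],[0,0,0],1],[[0.105,-0.116,0.06],[0,0,0],1],[[0.105,-0.116,0.1],[0,0,0],1],[[0.105,-0.116,0.12],[0,0,0],1],[[0.105,-0.116,0.12],[0,0,0],1]]'; python3 - <<'E'
from h import *
t=ctrl.read_camera("top");s=ctrl.read_camera("side")
a=cv2.resize(t[140:280,290:430],None,fx=3,fy=3);b=cv2.resize(s[60:200,250:380],None,fx=3,fy=3)
cv2.imwrite("pics/c4.png",np.hstack([a,b])[...,::-1])
go((.479,-.163,.13),.17)
for n in("top","side"):print(n,proj(n,(.479,-.163,.163)),proj(n,(.479,-.163,.145)))
E
```

```text
t: 1.98
ee_pos: [0.4776, -0.1641, 0.1991]
tool_rot: [-3.128, -0.265, 0.006]
wrist_force: [0.8, 0.5, -0.1]
width: 0.997
finger_force: 0.0
shift [ 0.0001 -0.0022  0.072 ] turn [ 0.001 -0.001 -0.001]
top [359.78216456 219.75519491] [357.53115794 219.65676821]
side [325.15936729 133.81012231] [324.72737678 138.13570407]
```

View pics/c4.png

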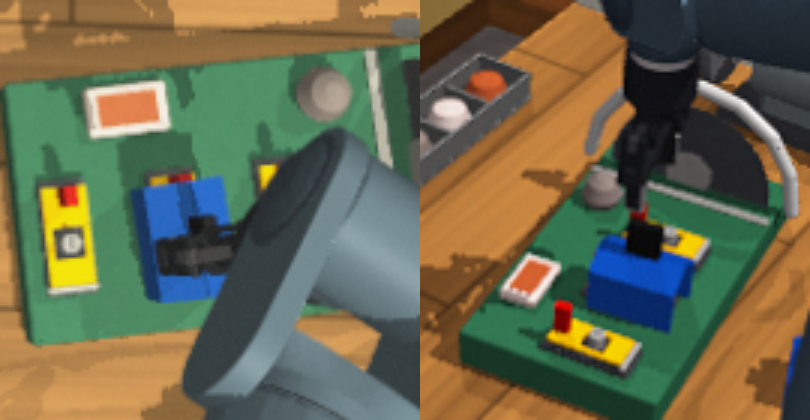

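The open fingers stand straddling the fin (side crop: fin at about (645,238), fingertips just above it). Descend and grip.

```bash
python3 -m jog '[[[0,-0.001,0.03],[0,0,0],1],[[0,-0.001,0.055],[0,0,0],1],[[0,-0.001,0.07],[0,0,0],1],[[0,-0.001,0.07],[0,0,0],0.5],[[0,-0.001,0.07],[0,0,0],0],[[0,-0.001,0.07],[0,0,0],0],[[0,-0.001,0.07],[0,0,0],0],[[0,-0.001,0.07],[0,0,0],0]]'
```

```text
t: 3.08
ee_pos: [0.4793, -0.1643, 0.1321]
tool_rot: [3.129, 0.265, 0.002]
wrist_force: [-0.2, 0.3, 3.1]
width: 0.129
finger_force: 59.1
```

```bash
python3 -m jog '[[[0,0,-0.015],[0,0,0],0],[[0,0,-0.04],[0,0,0],0],[[0,0,-0.08],[0,0,0],0],[[0,0,-0.12],[0,0,0],0],[[0,0,-0.16],[0,0,0],0],[[0,0,-0.18],[0,0,0],0],[[0,0,-0.18],[0,0,0],0]]'; python3 - <<'E'
from h import *
s=ctrl.read_camera("side")
b=cv2.resize(s[20:260,180:420],None,fx=2.4,fy=2.4)
cv2.imwrite("pics/c5.png",b[...,::-1])
go((.474,.311,.305),-.062)
E
```

```text
t: 3.95
ee_pos: [0.4791, -0.1642, 0.3124]
tool_rot: [3.129, 0.265, 0.003]
wrist_force: [-0.3, 0.7, -2.6]
width: 0.133
finger_force: 58.8
shift [ 0.0754 -0.4688  0.0058] turn [-0.001  0.001  0.231]
```

View pics/c5.png

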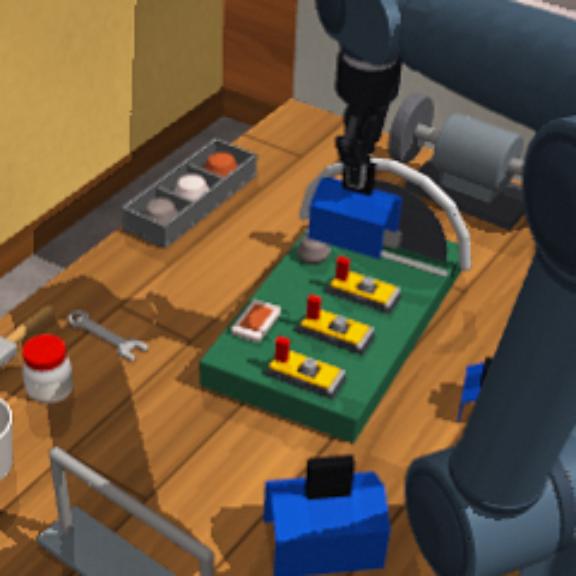

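The hood hangs level in the gripper (about (355,215) in the crop), and all three caps are visible and shut. Carry it to the bar.

```bash
python3 -m jog '[[[0.005,-0.03,0],[0,0,0.02],0],[[0.012,-0.08,0],[0,0,0.06],0],[[0.022,-0.14,0],[0,0,0.1],0],[[0.032,-0.2,0],[0,0,0.14],0],[[0.042,-0.26,0],[0,0,0.18],0],[[0.051,-0.32,0],[0,0,0.22],0],[[0.06,-0.375,0],[0,0,0.231],0],[[0.067,-0.42,0],[0,0,0.231],0]]'; python3 -m jog '[[[0.002,-0.025,0],[0,0,0],0],[[0.003,-0.042,0],[0,0,0],0],[[0.003,-0.046,0],[0,0,0],0],[[0.003,-0.046,0],[0,0,0],0]]'; python3 - <<'E'
from h import *
go((.474,.311,.24),-.062)
t=ctrl.read_camera("top");s=ctrl.read_camera("side")
a=cv2.resize(t[130:290,120:240],None,fx=3,fy=3);b=cv2.resize(s[130:290,170:310],None,fx=3,fy=3)
cv2.imwrite("pics/c6.png",np.hstack([a,b])[...,::-1])
E
```

```text
t: 5.0
ee_pos: [0.4727, 0.2632, 0.3083]
tool_rot: [3.139, -0.096, -0.007]
wrist_force: [0.4, -1.0, -3.4]
width: 0.128
finger_force: 59.1
t: 5.5
ee_pos: [0.48, 0.3064, 0.3107]
tool_rot: [3.139, -0.099, -0.002]
wrist_force: [-0.3, 0.5, -3.1]
width: 0.132
finger_force: 59.2
shift [-0.0062 -0.0042  0.0707] turn [ 0.001  0.001 -0.001]
```

View pics/c6.png

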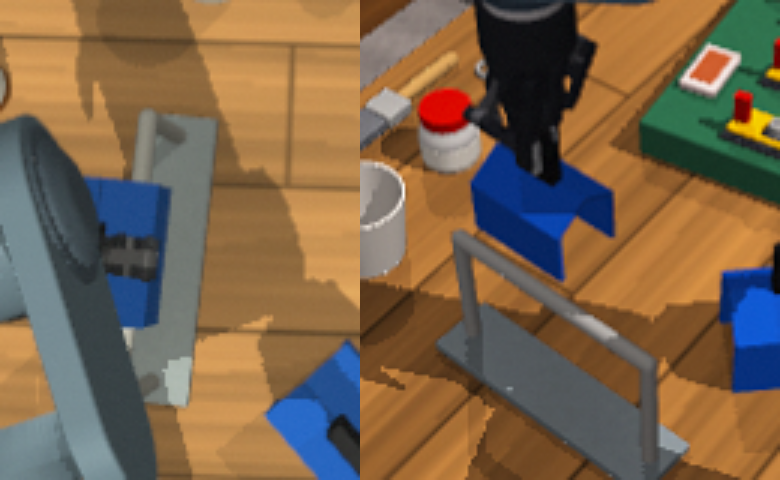

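The hood is above the bar, its ridge roughly parallel to it. Lower.

```bash
python3 -m jog '[[[-0.006,-0.005,0.02],[0,0,0],0],[[-0.006,-0.005,0.05],[0,0,0],0],[[-0.006,-0.005,0.08],[0,0,0],0],[[-0.006,-0.005,0.105],[0,0,0],0],[[-0.006,-0.005,0.12],[0,0,0],0],[[-0.006,-0.005,0.129],[0,0,0],0],[[-0.006,-0.005,0.132],[0,0,0],0],[[-0.006,-0.005,0.132],[0,0,0],0]]'; python3 -m jog '[[[0,0,0.004],[0,0,0],0],[[0,0,0.004],[0,0,0],0]]'
```

```text
t: 6.6
ee_pos: [0.4748, 0.3126, 0.1799]
tool_rot: [-3.14, 0.098, -0.002]
wrist_force: [0.5, -0.6, -2.6]
width: 0.13
finger_force: 59.1
t: 6.85
ee_pos: [0.4744, 0.3124, 0.1753]
tool_rot: [-3.14, 0.098, 0.0]
wrist_force: [0.0, 1.1, -2.8]
width: 0.13
finger_force: 59.2
```

```bash
python3 -m jog '[[[0,0,0.002],[0,0,0],0],[[0,0,0.003],[0,0,0],0],[[0,0,0.003],[0,0,0],0]]';python3 -m jog '[[[0,0,0.001],[0,0,0],0],[[0,0,0.002],[0,0,0],0],[[0,0,0.002],[0,0,0],0]]'
```

```text
t: 7.22
ee_pos: [0.4745, 0.3125, 0.1723]
tool_rot: [-3.14, 0.098, -0.0]
wrist_force: [-0.0, 0.2, -2.3]
width: 0.129
finger_force: 59.4
t: 7.6
ee_pos: [0.475, 0.3131, 0.1718]
tool_rot: [-3.138, 0.098, -0.003]
wrist_force: [-2.0, 1.3, 5.2]
width: 0.132
finger_force: 60.4
```

```bash
python3 -m jog '[[[0,0,0],[0,0,0],0.3],[[0,0,0],[0,0,0],0.6],[[0,0,0],[0,0,0],0.7],[[0,0,-0.005],[0,0,0],0.7],[[0,0,-0.03],[0,0,0],0.7],[[0,0,-0.07],[0,0,0],0.7],[[0,0,-0.12],[0,0,0],0.7],[[0,0,-0.15],[0,0,0],0.7]]'; python3 - <<'E'
from h import *
t=ctrl.read_camera("top");s=ctrl.read_camera("side")
a=cv2.resize(t[130:290,120:240],None,fx=3,fy=3);b=cv2.resize(s[130:290,170:310],None,fx=3,fy=3)
cv2.imwrite("pics/c7.png",np.hstack([a,b])[...,::-1])
go((.4723,-.0641,.30),.137)
E
```

```text
t: 8.6
ee_pos: [0.4751, 0.3127, 0.3238]
tool_rot: [-3.138, 0.098, -0.006]
wrist_force: [0.1, -0.6, -0.6]
width: 0.695
finger_force: 0.0
shift [0.0194 0.3769 0.0243] turn [-0.003 -0.008 -0.199]
```

View pics/c7.png

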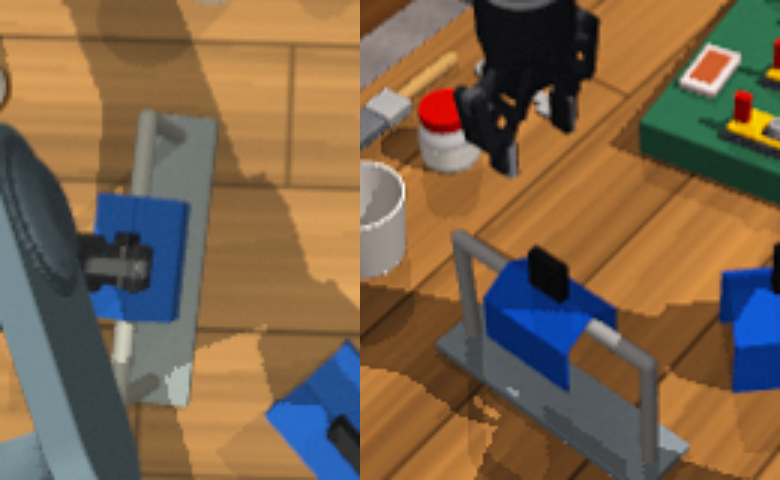

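The hood hangs nested on the bar (side crop, fin at about (548,272)), upright and free of the fingers. Next is the left bolt.

```bash
python3 -m jog '[[[0.002,0.04,0],[0,0,-0.02],0.3],[[0.005,0.09,0.005],[0,0,-0.06],0],[[0.008,0.145,0.01],[0,0,-0.1],0],[[0.01,0.2,0.02],[0,0,-0.14],0],[[0.013,0.255,0.025],[0,0,-0.18],0],[[0.016,0.31,0.025],[0,0,-0.199],0],[[0.018,0.355,0.025],[0,0,-0.199],0],[[0.019,0.377,0.025],[0,0,-0.199],0]]'; python3 -c "
from h import *
s=ctrl.read_camera('side');m=ctrl.read_camera('top')
for n,im,box in (('side',s,(260,110,372,205)),('top',m,(285,150,410,260))):
  print(n,blobs(im,(0,190,90),(8,255,255),3,box)[0]); cv2.imwrite('pics/'+n+'1.png',im[...,::-1])
b=cv2.resize(s[110:210,255:375],None,fx=5,fy=5,interpolation=cv2.INTER_CUBIC);cv2.imwrite('pics/c8.png',b[...,::-1])
go((.4723,-.0641,.12),.137)"
```

```text
t: 9.7
ee_pos: [0.4692, -0.067, 0.294]
tool_rot: [-3.134, -0.211, 0.003]
wrist_force: [0.2, 0.4, -0.8]
width: -0.002
finger_force: 0.0
side [([322.3, 131.0], [320, 127, 6, 10, 39]), ([310.2, 147.1], [308, 143, 6, 10, 45]), ([297.1, 164.5], [295, 160, 6, 11, 47])]
top [([387.3, 196.7], [383, 194, 8, 7, 38]), ([312.3, 204.9], [310, 202, 6, 7, 31])]
shift [ 0.0036 -0.0021  0.174 ] turn [-0.001  0.002 -0.004]
```

View pics/c8.png

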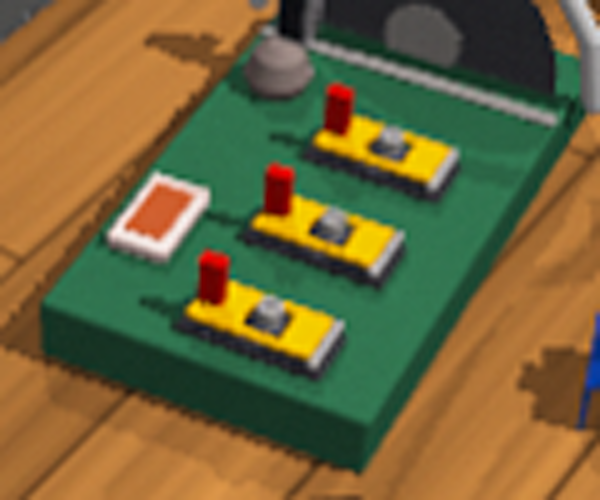

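Side crop: bolt tops at about (309,170.7), (321.5,152.8) and (333.3,136.4) full-frame, tabs at (297,164.5), (310,147) and (322,131), all caps shut.

```bash
python3 - <<'E'
from h import *
np.set_printoptions(precision=4,suppress=True)
for p in ((309,170.6),(321.5,152.7),(333.2,136.3)): print(plane("side",p,.079))
for p in ((297.1,164.5),(310.2,147.1),(322.3,131)): print("tab",plane("side",p,.088))
E
python3 -m jog '[[[0.004,-0.001,0.05],[0,0,0],0],[[0.004,-0.001,0.1],[0,0,0],0],[[0.004,-0.001,0.15],[0,0,0],0],[[0.004,-0.001,0.19],[0,0,0],0],[[0.004,-0.001,0.2],[0,0,0],0],[[0.004,-0.001,0.2],[0,0,0],0]]'
```

```text
[ 0.4718 -0.0638  0.079 ]
[ 0.4856 -0.1628  0.079 ]
[ 0.4985 -0.2617  0.079 ]
tab [ 0.5139 -0.0571  0.088 ]
tab [ 0.5267 -0.1557  0.088 ]
tab [ 0.5395 -0.2545  0.088 ]
t: 10.55
ee_pos: [0.4739, -0.063, 0.0954]
tool_rot: [-3.134, -0.216, 0.001]
wrist_force: [0.0, -0.1, 0.4]
width: 0.002
finger_force: 0.0
```

```bash
python3 -m jog '[[[0,0,0.008],[0,0,0],0],[[0,0,0.012],[0,0,0],0],[[0,0,0.014],[0,0,0],0],[[0,0,0.014],[0,0,0],0]]'; python3 -m jog '[[[0,0,0.001],[0,0,0],0],[[0,0,0.002],[0,0,0],0],[[0,0,0.002],[0,0,0],0]]'
```

```text
t: 11.05
ee_pos: [0.4738, -0.0635, 0.0814]
tool_rot: [3.134, 0.215, 0.0]
wrist_force: [0.3, 0.6, 0.8]
width: -0.004
finger_force: 0.0
t: 11.42
ee_pos: [0.4739, -0.0635, 0.0793]
tool_rot: [3.134, 0.215, 0.0]
wrist_force: [-0.4, 0.0, 0.3]
width: 0.002
finger_force: 0.1
```

```bash
for i in 1 2; do python3 -m jog '[[[0,0,0.001],[0,0,0],0],[[0,0,0.002],[0,0,0],0],[[0,0,0.002],[0,0,0],0]]'; done
```

```text
t: 11.8
ee_pos: [0.4737, -0.0635, 0.0772]
tool_rot: [-3.134, -0.215, 0.0]
wrist_force: [-0.0, 0.4, 0.7]
width: -0.002
finger_force: 0.1
t: 12.18
ee_pos: [0.4737, -0.0634, 0.0751]
tool_rot: [-3.134, -0.215, 0.0]
wrist_force: [0.2, -0.1, 0.3]
width: -0.001
finger_force: 0.0
```

```bash
for i in 1 2; do python3 -m jog '[[[0,0,0.001],[0,0,0],0],[[0,0,0.0015],[0,0,0],0],[[0,0,0.0015],[0,0,0],0]]'; done
```

```text
t: 12.55
ee_pos: [0.4737, -0.0634, 0.074]
tool_rot: [-3.134, -0.215, 0.001]
wrist_force: [-2.0, 1.1, 4.5]
width: 0.001
finger_force: 2.2
t: 12.92
ee_pos: [0.4738, -0.0635, 0.0739]
tool_rot: [-3.134, -0.215, 0.002]
wrist_force: [-8.4, 2.3, 16.5]
width: 0.002
finger_force: 8.3
```

Rigid contact came only at z=0.074, 6 mm low, so the left bolt seems to be the loose one. I'll check the others against it.

```bash
python3 -m jog '[[[0,0,-0.02],[0,0,0],0],[[0,0,-0.055],[0,0,0],0],[[0,0,-0.06],[0,0,0],0]]'; python3 -c "
from h import *
go((.486,-.163,.084),.137)"
```

```text
t: 13.3
ee_pos: [0.4754, -0.0641, 0.1345]
tool_rot: [3.132, 0.215, 0.008]
wrist_force: [0.2, 0.1, 0.0]
width: 0.001
finger_force: 0.0
shift [-0.0033  0.0993  0.0507] turn [ 0.003 -0.005 -0.   ]
```

```bash
python3 -m jog '[[[-0.001,0.04,0],[0,0,0],0],[[-0.002,0.085,0],[0,0,0],0],[[-0.002,0.099,0],[0,0,0],0],[[-0.002,0.099,0.025],[0,0,0],0],[[-0.002,0.099,0.045],[0,0,0],0],[[-0.002,0.099,0.05],[0,0,0],0],[[-0.002,0.099,0.05],[0,0,0],0]]'; for i in 1 2; do python3 -m jog '[[[0,0,0.001],[0,0,0],0],[[0,0,0.0015],[0,0,0],0],[[0,0,0.0015],[0,0,0],0]]'; done
```

```text
t: 14.18
ee_pos: [0.4852, -0.1614, 0.082]
tool_rot: [-3.134, -0.215, 0.001]
wrist_force: [0.1, -0.2, 1.0]
width: -0.002
finger_force: 0.0
t: 14.55
ee_pos: [0.4855, -0.1619, 0.0811]
tool_rot: [3.134, 0.215, 0.001]
wrist_force: [0.6, -0.4, 0.4]
width: 0.002
finger_force: 0.0
t: 14.92
ee_pos: [0.4855, -0.1619, 0.08]
tool_rot: [3.134, 0.215, -0.0]
wrist_force: [-2.8, 0.8, 5.2]
width: 0.001
finger_force: 2.9
```

```bash
python3 -m jog '[[[0,0,0.001],[0,0,0],0],[[0,0,0.001],[0,0,0],0]]'; python3 -m jog '[[[0,0,-0.02],[0,0,0],0],[[0,0,-0.05],[0,0,0],0],[[0,0,-0.055],[0,0,0],0]]';  python3 -c "
from h import *
go((.499,-.262,.083),.137)"
```

```text
t: 15.18
ee_pos: [0.4855, -0.162, 0.08]
tool_rot: [-3.134, -0.215, 0.001]
wrist_force: [-5.9, 3.2, 13.0]
width: -0.001
finger_force: 6.7
t: 15.55
ee_pos: [0.4866, -0.1626, 0.1352]
tool_rot: [3.132, 0.215, 0.006]
wrist_force: [-0.2, -0.6, -0.3]
width: 0.002
finger_force: 0.0
shift [-0.0014  0.1     0.0525] turn [ 0.003 -0.003 -0.   ]
```

The middle bolt is rigid at 0.080. On to the right one.

```bash
python3 -m jog '[[[-0.001,0.04,0],[0,0,0],0],[[-0.001,0.085,0],[0,0,0],0],[[-0.001,0.1,0],[0,0,0],0],[[-0.001,0.1,0.025],[0,0,0],0],[[-0.001,0.1,0.045],[0,0,0],0],[[-0.001,0.1,0.051],[0,0,0],0],[[-0.001,0.1,0.051],[0,0,0],0]]'; for i in 1 2; do python3 -m jog '[[[0,0,0.001],[0,0,0],0],[[0,0,0.0015],[0,0,0],0],[[0,0,0.0015],[0,0,0],0]]'; done
```

```text
t: 16.42
ee_pos: [0.4979, -0.2605, 0.0819]
tool_rot: [-3.134, -0.216, 0.001]
wrist_force: [-0.5, -0.1, -0.5]
width: -0.001
finger_force: 0.0
t: 16.8
ee_pos: [0.4981, -0.2611, 0.0811]
tool_rot: [3.134, 0.215, 0.001]
wrist_force: [0.5, -0.0, -0.2]
width: 0.001
finger_force: 0.0
t: 17.18
ee_pos: [0.4981, -0.2612, 0.08]
tool_rot: [3.134, 0.215, -0.0]
wrist_force: [-1.3, 0.9, 6.5]
width: 0.002
finger_force: 2.7
```

The right bolt is rigid too, so the left one is loose. Go to its tab.

```bash
python3 -m jog '[[[0,0,-0.02],[0,0,0],0],[[0,0,-0.07],[0,0,0],0.3],[[0,0,-0.08],[0,0,0],0.7],[[0,0,-0.08],[0,0,0],0.7]]';  python3 -c "
from h import *
go((.513,-.058,.16),.137)"
```

```text
t: 17.68
ee_pos: [0.4985, -0.2615, 0.1608]
tool_rot: [3.132, 0.215, 0.003]
wrist_force: [-0.2, -0.3, -0.8]
width: 0.636
finger_force: 0.0
shift [ 0.0421 -0.1996  0.0005] turn [ 0.002 -0.002 -0.   ]
```

```bash
python3 -m jog '[[[0.01,-0.04,0],[0,0,0],0.7],[[0.02,-0.09,0],[0,0,0],0.7],[[0.03,-0.14,0],[0,0,0],0.7],[[0.039,-0.18,0],[0,0,0],0.7],[[0.042,-0.2,0],[0,0,0],0.7],[[0.042,-0.2,0],[0,0,0],0.7],[[0.042,-0.2,0.02],[0,0,0],0.7],[[0.042,-0.2,0.02],[0,0,0],0.7]]';  python3 -c "
from h import *
s=ctrl.read_camera('side')
b=cv2.resize(s[80:220,240:380],None,fx=4,fy=4,interpolation=cv2.INTER_CUBIC);cv2.imwrite('pics/c9.png',b[...,::-1])
go((.513,-.058,.076),.137)"
```

```text
t: 18.68
ee_pos: [0.5107, -0.0575, 0.1371]
tool_rot: [-3.133, -0.213, 0.007]
wrist_force: [-0.7, 0.2, -0.3]
width: 0.696
finger_force: 0.0
shift [0.0017 0.0006 0.0622] turn [-0.001  0.003 -0.001]
```

View pics/c9.png

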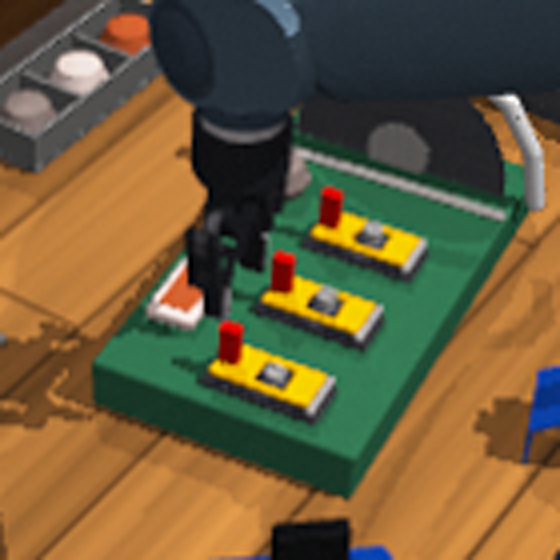

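The left bolt is visibly sunk (275,372), and the open fingers stand above its tab (232,330). Descend and pinch.

```bash
python3 -m jog '[[[0.002,0,0.03],[0,0,0],0.7],[[0.002,0,0.05],[0,0,0],0.7],[[0.002,0,0.062],[0,0,0],0.7],[[0.002,0,0.062],[0,0,0],0.4],[[0.002,0,0.062],[0,0,0],0],[[0.002,0,0.062],[0,0,0],0],[[0.002,0,0.062],[0,0,0],0],[[0.002,0,0.062],[0,0,0],0]]';  python3 -c "
from h import *
p=ctrl.observe()['ee_pos'];h=np.array([.472,-.064])-.04*np.array([.99,.137])
x0=(p[:2]-h)@[.99,.137];z0=p[2]-.063;print(x0,z0)
for t in np.arange(.06,.97,.06):
  c,s=np.cos(t),np.sin(t);print('%.2f %.4f %.4f'%(t,x0*c-z0*s-x0,-(x0*s+z0*c-z0)))"
```

```text
t: 19.73
ee_pos: [0.5153, -0.0586, 0.0786]
tool_rot: [3.131, 0.214, 0.004]
wrist_force: [0.1, -7.1, 0.2]
width: 0.127
finger_force: 60.0
0.08355585690113772 0.01563010863975106
0.06 -0.0011 -0.0050
0.12 -0.0025 -0.0099
0.18 -0.0041 -0.0147
0.24 -0.0061 -0.0194
0.30 -0.0084 -0.0240
0.36 -0.0109 -0.0284
0.42 -0.0136 -0.0327
0.48 -0.0167 -0.0368
0.54 -0.0199 -0.0407
0.60 -0.0234 -0.0444
0.66 -0.0271 -0.0479
0.72 -0.0310 -0.0512
0.78 -0.0351 -0.0542
0.84 -0.0394 -0.0570
0.90 -0.0439 -0.0595
0.96 -0.0484 -0.0618
```

```bash
python3 -m jog '[[[-0.001,0.001,-0.005],[0,0.06,0],0],[[-0.0025,0.001,-0.01],[0,0.12,0],0],[[-0.004,0.001,-0.0147],[0,0.18,0],0],[[-0.006,0.001,-0.0194],[0,0.24,0],0],[[-0.006,0.001,-0.0194],[0,0.24,0],0]]';  python3 -c "
from h import *
s=ctrl.observe();print(s['joints'].round(2) if hasattr(s['joints'],'round') else s['joints'])"
```

```text
t: 20.35
ee_pos: [0.5092, -0.0595, 0.0982]
tool_rot: [-3.097, -0.21, -0.378]
wrist_force: [1.7, -3.1, 0.6]
width: 0.126
finger_force: 59.8
[-0.4  -0.04  2.14  0.16  0.83  0.94]
```

```bash
python3 -m jog '[[[-0.0025,0,-0.01],[0,0.12,0],0],[[-0.006,0,-0.0194],[0,0.24,0],0],[[-0.011,0,-0.0284],[0,0.36,0],0],[[-0.0167,0,-0.0368],[0,0.48,0],0],[[-0.0234,0,-0.0444],[0,0.6,0],0],[[-0.029,0,-0.0495],[0,0.69,0],0],[[-0.029,0,-0.0495],[0,0.69,0],0],[[-0.029,0,-0.0495],[0,0.69,0],0]]';  python3 -c "
from h import *
o=ctrl.observe();print(np.round(o['joints'],2));r=R.from_rotvec(o['tool_rot']).as_matrix();print(r.round(2))
s=ctrl.read_camera('side')
b=np.vstack([cv2.resize(s[60:220,180:380],None,fx=3,fy=3)[:,:],]);c=cv2.resize(s[190:300,180:290],None,fx=1.8,fy=2.4)
W=np.zeros((480,800,3),np.uint8);W[:,:600]=b;W[:264,602:800]=c
cv2.imwrite('pics/c10.png',W[...,::-1])"
```

```text
t: 21.35
ee_pos: [0.486, -0.0627, 0.1374]
tool_rot: [-2.732, -0.212, -1.353]
wrist_force: [-9.6, 27.8, -1.6]
width: 0.126
finger_force: 61.1
[-0.71 -0.37  2.54  1.23  0.71 -0.18]
[[ 0.6   0.16  0.78]
 [ 0.09 -0.99  0.14]
 [ 0.8  -0.02 -0.61]]
```

View pics/c10.png

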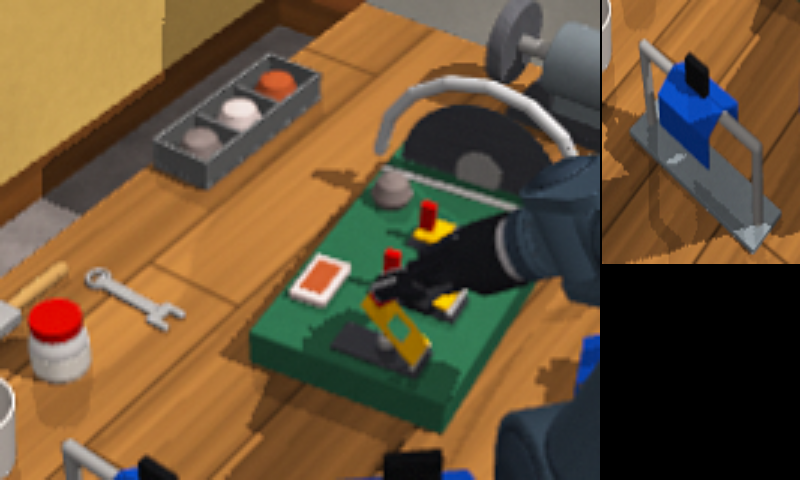

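The cap is up at about 50° (around (395,330)), the hood still hangs on the bar, and the other caps look shut. Joint 3 sits at its limit, though, and there is a sideways load, so ease back a little.

```bash
python3 -m jog '[[[0.001,-0.001,0.004],[0,-0.05,0],0],[[0.0016,-0.002,0.008],[0,-0.1,0],0],[[0.0016,-0.002,0.008],[0,-0.1,0],0],[[0.0016,-0.002,0.008],[0,-0.1,0],0]]';  python3 -c "
from h import *
o=ctrl.observe();print(np.round(o['joints'],3),np.round(o['wrist_torque'],2));r=R.from_rotvec(o['tool_rot']).as_matrix();print(r.round(3))"
```

```text
t: 21.9
ee_pos: [0.4918, -0.0618, 0.1323]
tool_rot: [-2.81, -0.206, -1.216]
wrist_force: [-3.4, 15.0, -0.9]
width: 0.125
finger_force: 59.1
[-0.647 -0.343  2.484  1.048  0.657  0.022] [1.12 0.88 1.28]
[[ 0.678  0.152  0.72 ]
 [ 0.094 -0.988  0.12 ]
 [ 0.729 -0.014 -0.684]]
```

```bash
python3 - <<'E'
from h import *
s=ctrl.read_camera("side");t=ctrl.read_camera("top")
ex=np.array([.9906,.137,0]);ey=np.array([-.137,.9906,0]);ez=np.array([0,0,1.])
H=np.array([.472,-.064,.063])-.04*ex
for th in (0.5,.6,.7,.8,.9,1.0):
    e=ex*np.cos(th)+ez*np.sin(th);u=-ex*np.sin(th)+ez*np.cos(th)
    print(th,"far-left",*[proj(n,H+.08*e+.005*u+.02*ey).round(1) for n in("side","top")],"tab top",proj("side",H+.081*e+.041*u).round(1))
for n,im,box in(("side",s,(285,120,345,195)),("top",t,(290,180,340,250))):
    print(n,blobs(im,(20,150,80),(35,255,255),8,box)[0],"red",blobs(im,(0,190,60),(8,255,255),3,box)[0])
    _,M=blobs(im,(18,120,60),(36,255,255),8,box)
    for c in cv2.findContours(M,0,2)[0]:
        if cv2.contourArea(c)>30: print(cv2.approxPolyDP(c,2,True).reshape(-1,2).tolist())
E
```

```text
0.5 far-left [298.9 165.4] [305.7 211.2] tab top [306.7 155.7]
0.6 far-left [300.3 164.3] [306.4 213. ] tab top [309.  155.3]
0.7 far-left [301.8 163.4] [307. 215.] tab top [311.5 155.2]
0.8 far-left [303.6 162.7] [307.7 217.4] tab top [314.  155.3]
0.9 far-left [305.5 162.2] [308.3 219.9] tab top [316.6 155.6]
1.0 far-left [307.5 161.8] [308.9 222.7] tab top [319.3 156.2]
side [([326.0, 134.8], [325, 133, 3, 5, 10]), ([320.1, 137.7], [318, 136, 6, 4, 17]), ([327.4, 158.4], [321, 154, 13, 9, 69]), ([311.2, 169.6], [299, 159, 23, 23, 179])] red [([322.3, 130.6], [320, 127, 6, 9, 36]), ([310.1, 145.6], [308, 143, 6, 7, 30])]
[[301, 159], [299, 163], [318, 181], [322, 173], [311, 161], [304, 163]]
[[333, 155], [320, 159], [328, 163]]
top [([320.4, 209.7], [318, 209, 6, 3, 11]), ([309.3, 216.1], [307, 210, 8, 16, 56]), ([321.1, 227.6], [320, 225, 3, 7, 14]), ([312.1, 234.7], [310, 233, 5, 4, 15])] red [([318.4, 216.9], [316, 211, 6, 13, 34])]
[[323, 209], [308, 210], [307, 225], [311, 221], [311, 212]]
```

The mask puts the cap at about 0.6–0.65 rad, which leaves too little margin. Swing the tab further back with less tool pitch, which also relieves joint 3.

```bash
python3 -m jog '[[[-0.002,-0.001,-0.004],[0,-0.03,0],0],[[-0.004,-0.002,-0.008],[0,-0.06,0],0],[[-0.006,-0.002,-0.012],[0,-0.09,0],0],[[-0.008,-0.002,-0.016],[0,-0.12,0],0],[[-0.01,-0.002,-0.0194],[0,-0.15,0],0],[[-0.01,-0.002,-0.0194],[0,-0.15,0],0],[[-0.01,-0.002,-0.0194],[0,-0.15,0],0]]'
cat > m.py <<'E'
from h import *
o=ctrl.observe();print(np.round(o['joints'],3));r=R.from_rotvec(o['tool_rot']).as_matrix()
s=ctrl.read_camera("side");t=ctrl.read_camera("top")
ex=np.array([.9906,.137,0]);H=np.array([.472,-.064,.063])-.04*ex
p=np.array(o['ee_pos'])-H;print("pitch",np.arcsin(r[2,0]),"TCP rel hinge",p@ex,p[2],"tool x,z",[r[:,0]@ex,r[2,0]],[r[:,2]@ex,r[2,2]])
for n,im,box in(("side",s,(285,120,345,195)),("top",t,(290,180,340,250))):
    _,M=blobs(im,(18,120,60),(36,255,255),8,box);print(n,"red",blobs(im,(0,190,60),(8,255,255),3,box)[0])
    for c in cv2.findContours(M,0,2)[0]:
        if cv2.contourArea(c)>20: print(cv2.approxPolyDP(c,2,True).reshape(-1,2).tolist())
E
python3 m.py
```

```text
t: 22.88
ee_pos: [0.4709, -0.0646, 0.1385]
tool_rot: [-2.906, -0.207, -1.006]
wrist_force: [0.0, 10.2, -4.5]
width: 0.123
finger_force: 59.3
[-0.628 -0.406  2.456  0.725  0.725  0.334]
pitch 0.6672712459270824 TCP rel hinge 0.038871704205211334 0.07551682646187013 tool x,z [np.float64(0.7855357420324721), np.float64(0.6188448211676326)] [np.float64(0.6187933187403234), np.float64(-0.7854183915644513)]
side red [([322.2, 130.7], [320, 127, 6, 9, 37]), ([310.0, 146.8], [308, 143, 6, 10, 42]), ([306.3, 158.0], [306, 157, 2, 3, 3])]
[[304, 158], [304, 163], [318, 181], [322, 175], [313, 160], [308, 162]]
[[333, 155], [327, 154], [322, 161], [328, 163]]
[[327, 133], [324, 137], [317, 138], [324, 140]]
top red [([319.2, 222.2], [316, 217, 7, 14, 39])]
[[324, 214], [309, 216], [308, 232], [313, 231], [310, 226], [314, 217], [319, 215], [324, 219]]
```

```bash
python3 -m jog '[[[-0.002,-0.001,-0.003],[0,-0.02,0],0],[[-0.004,-0.001,-0.006],[0,-0.04,0],0],[[-0.007,-0.001,-0.009],[0,-0.06,0],0],[[-0.007,-0.001,-0.009],[0,-0.06,0],0],[[-0.007,-0.001,-0.009],[0,-0.06,0],0],[[-0.007,-0.001,-0.009],[0,-0.06,0],0]]'
python3 m.py; python3 -c "
from h import *
s=ctrl.read_camera('side');b=blobs(s,(0,0,0),(180,255,40),20,(190,190,290,260))[0];print('hood fin',b,proj('side',(.474,.311,.185)))"
```

```text
t: 23.72
ee_pos: [0.4597, -0.066, 0.1409]
tool_rot: [-2.941, -0.208, -0.919]
wrist_force: [2.0, 5.1, -7.6]
width: 0.126
finger_force: 59.0
[-0.624 -0.431  2.448  0.617  0.769  0.431]
pitch 0.6065320220591675 TCP rel hinge 0.027494158023987216 0.07786467494108612 tool x,z [np.float64(0.821653340623812), np.float64(0.5700214996550471)] [np.float64(0.569989898999421), np.float64(-0.8215604343669034)]
side red [([322.3, 130.9], [320, 127, 6, 10, 38]), ([310.2, 147.2], [308, 143, 6, 10, 46])]
[[333, 155], [329, 154], [322, 161], [328, 163]]
[[314, 149], [312, 153], [305, 154], [305, 160], [318, 181], [323, 174], [317, 163], [310, 162], [307, 158], [316, 151]]
[[329, 134], [325, 133], [324, 137], [317, 138], [324, 141]]
top red [([319.6, 225.8], [316, 220, 7, 15, 48])]
[[325, 217], [309, 220], [308, 237], [313, 236], [310, 229], [315, 220], [320, 218], [324, 223]]
hood fin [([232.2, 221.2], [226, 213, 13, 18, 159])] [233.15105374 219.47260464]
```

The cap stands at about 0.9 rad and held, the other two tabs are at their shut pixels, and the fin is where it should be on the bar. Hand in.

```bash
python3 -c "
from cell import ctrl
print(ctrl.finish_job())"
```

```text
the job is handed in; nothing more can be done
None
```

I hung the hood on the bar and tapped all three bolts; the left one is loose, and I handed the job in holding its cap open at about 0.9 rad, with no verdict returned; I viewed 11 pictures, one over the limit of 10.

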